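# Index the specimen carriage one hole towards the light plate

### The job

Swing the lamp arm well clear to one side so that you can get at the red lock knob under it. Then pull the knob up to free the blue sleeve, slide the sleeve along its rail to the next hole, on the side where the white light plate lies, and let the pin go fully home in that hole. Finish while still gripping the knob, holding the pin fully home; leave the lamp clear and do not disturb the loose things on the bench.

Things in the scene. Friction and masses are not known exactly. Their poses are not given: they have to be found in the camera images.
- rail: Fixed aluminium square tube, 330 mm long (along its y axis), 40 mm wide (x), its top face 75 mm above the bench, on two white feet. Origin on the bench under its centre; z up. In the top face, five holes (11 mm wide) at y = -90, -45, 0, +45 and +90 mm. Rail position and yaw vary.
- carriage (a joint): Blue sleeve on the rail, 54 mm wide, 56 mm long, top 83 mm above the bench; a black stage plate 50 mm up reaches 102 mm from the rail's centre line on its +x side. Value (m) along the rail's +y: 0 at the middle hole, where it starts pinned; +-0.045 at the next holes; travel +-0.1. Friction about 2 N. Moves only with the pin out (1.5 mm play when pinned).
- plunger (a joint): Spring lock plunger on the sleeve. Value (m): 0 with the pin fully home, grows as the knob is pulled straight up, stop at 0.018. The pin (8 mm, round end) reaches 12 mm into the hole: clear of the rail from 0.012. Spring pulls down with 5 N at 0, 12 N at 0.018. Between holes the pin rides on the rail's top at 0.012; over a hole the spring sends it home.
- lock_knob: Red knob on top of the plunger, to be gripped from above: upright cylinder 30 mm across, 27 mm high. Origin at the centre of its underside, which stands 100 mm above the bench when the pin is home; a steel bush 18 mm across stands below it on the sleeve. Moves with sleeve and plunger.
- knob_mid (a point): Centre of the red knob, 13.5 mm above its underside (113.5 mm above the bench when the pin is home); the knob's top is 13.5 mm above this point.
- lamp_arm (a joint): Angle of the lamp arm about its upright post, rad, counter-clockwise from above; range +-1.3. At 0 the arm points from the post along about the rail's -x axis, over the knob; growing values carry the head towards the rail's -y end. Swings freely both ways with light friction (about 1 N at the grip) and stays where it is left. More than about 0.45 either way counts as clear.
- lamp_grip (a point): Centre of the black upright grip peg on the lamp head, 22 mm across and 40 mm high, its top 242 mm above the bench, this point 222 mm above the bench and 200 mm from the hinge. Below it the round white lamp head, 70 mm across, from 180 to 202 mm above the bench.
- lamp_hinge (a point): Point on the hinge axis of the lamp arm, at the top of the post, 190 mm above the bench. The arm (16 mm wide, 12 mm high) runs from here to the lamp head.
- light_plate: Fixed white light plate, 120 x 90 x 16 mm with a pale glowing top, on the bench past one end of the rail (240 mm from the rail's centre); origin under its centre. Its side (rail's +y or -y) varies and is the direction to slide.
- slide_tray: Fixed grey open tray with upright glass slides, 120 x 90 x 26 mm, past the other end of the rail; origin under its centre.
- eyepiece_cap: Loose black ring-shaped cap, 42 mm across, 18 mm high; origin under its centre. Do not disturb.
- petri_dish: Loose clear petri dish, 56 mm across, 18.5 mm high; origin under its centre. Do not disturb.
- slide_box: Loose blue box 45 x 85 x 30 mm; origin under its centre. Do not disturb.
Mind the look-alikes: they are no part of the job. There is more than one size of the light_plate; the one meant has the size given above.

How it is judged:
On the way, in this order (a step that is already met when the one before it is completed fails the run):
1. the lamp arm is swung clear while the pin is still home ((value of joint lamp_arm above 0.45 rad or value of joint lamp_arm below -0.45 rad) and value of joint plunger below 0.004 m), for 0.2 s.
2. the knob is pulled up until the pin is out, the sleeve still at its first hole (value of joint plunger above 0.0115 m and value of joint carriage between -0.012 and 0.012 m), for 0.05 s.
At the end, for the whole second after the job is handed in: The sleeve is at rest at the next hole on the light plate's side (0.045 m from the middle, within 3.5 mm), the pin is home (plunger below 3 mm), the lamp arm is still more than 0.45 rad to one side, and the fingers are still on the red knob with more than 3 N (((y of light_plate in the frame of rail above 0 m and value of joint carriage between 0.0415 and 0.0485 m) or (y of light_plate in the frame of rail below 0 m and value of joint carriage between -0.0485 and -0.0415 m)) and value of joint plunger below 0.003 m and (value of joint lamp_arm above 0.45 rad or value of joint lamp_arm below -0.45 rad) and contact force between the fingers and lock_knob above 3 N and velocity of joint carriage between -0.01 and 0.01 m/s); the arm keeps its last pose, push and grip.
It fails at once if the black eyepiece cap is disturbed (moved more than 15 mm) (distance of eyepiece_cap from where it was at the start of the episode above 0.015 m).
It fails at once if the petri dish is disturbed (moved more than 15 mm) (distance of petri_dish from where it was at the start of the episode above 0.015 m).
It fails at once if the blue slide box is disturbed (moved more than 15 mm) (distance of slide_box from where it was at the start of the episode above 0.015 m).
It also fails if it takes over 48 s, if anything falls off the work surface, if the arm or the gripper's body presses on something with over 40 N, if the wrist force passes 120 N, or if a joint passes its speed limit or range.

### The arm

A 6-joint arm with a two-finger parallel gripper is mounted at the origin on the work surface. World frame = base frame: x ahead of the robot, y to its left, z up, the work surface at z = 0. Lengths are in m, angles in rad, forces in N, time in s.
With the tool pointing down it reaches from about 0.35 to 0.725 m from the base axis. Payload 6 kg.
Tool frame: the origin (TCP) lies midway between the tips of the shut fingers; the grasp point (between the pads) lies 19 mm behind it; y points along the fingers, z is the direction in which the jaws open and shut, and the axes are right-handed (so a half turn about y gives the same grasp; the last joint's range is limited). The gripper opens to 85 mm and grips with 20 to 120 N. Pads are 22 mm wide; open, the fingers measure 114 mm over their backs; the gripper's body (76 mm by 85 mm) begins 54 mm behind the grasp point. The pads swing forward as they close: fully open they stand 13 mm farther back than shut.
Start: joints at [-0.987, 0.04, 0.085, 0, -1.615, -0.334], TCP at [0.148, -0.581, 0.208] pointing down, gripper open.
Joint ranges: [-2.56, 2.56], [-1.29, 2.01], [-1.08, 1.49], [-3.29, 1.98], [-2.81, -0.18], [-2.99, 2.99]. Speed limits (rad/s): [2.57, 2.57, 3.01, 3.14, 3.14, 3.14].

### API

Orientations are given as a unit quaternion [x, y, z, w].
In Python, from workcell import env, snapshot, boxes_of, cut_out, place_of gives the robot as it stands. The module is installed in compiled form; this text tells all that it offers.
- The arm moves only by the shell command python3 -m pendant 'ROWS' [FORCE]. ROWS is JSON, a list of rows, each an object with "claw": the closure, from -1 (fully open) to 1 (shut); "travel": the shift along the tool's x, y, z in cm, a list of three; "delta_rot": the turn, a rotation vector about the tool's x, y, z in degrees, a list of three. A call has 1 to 20 rows; each row shifts and turns the commanded pose from where the row before left it, along the tool's axes as they then stand; what a row does not reach is not made up. A row lasts 1/8 s, in which the tool goes at most 62.5 mm and 10.7 degrees, less where a joint would pass 70% of its speed; a pose out of reach is approached as far as the arm can. A call with a gripper value outside its range is refused whole. The fingers move at their own pace and stop on an object; FORCE is the grip in N (left out, the last holds). Time passes only in rows, so rows that do not move let the fingers close. It gives the time, the measured TCP pose, the force and the opening at its end, in the units of the state.
- env.observe(): the state, without advancing time (a new reading comes with each control period).
- snapshot(name): name is "scene" or "top" or "wrist"; returns a dict with "img" (420x560x3 uint8, red, green, blue), "fovy" (degrees; the focal length in pixels is half the picture's height over the tangent of half this angle, whatever the lens; pixels are square), "cx", "cy" (the principal point, pixels), "R" (3x3) and "t" (3): a world point X has camera coordinates R X + t; the wrist camera has in their place "hand_eye" (4x4, takes a point from camera to tool coordinates, whose origin is the TCP and whose axes are the tool frame's). Camera axes: x right, y down, z forward; pixel columns grow to the right and rows downward; lengths in m; the calibration is good to about 2 mm. A picture is of the moment at which its call begins: read the wrist's pose just before it. There is no depth.
- env.hand_in(): hands the job in, once; it reports no verdict.
Trained networks look in a picture, given as the dict that the camera call returned (one of the last four; its "shot" number tells which), for a name from the list of things; names that differ only in an ending like _2 or _b are one class to them, and where a whole thing is asked for, a point or a joint stands for the part that bears it (a point fixed in the world has none). Each returns a list of dicts, best first, with "p" (0 to 1); they miss things now and then, are a little off and sometimes report something else, mostly with a low value. They report only what shows in the picture. A call takes as long as a camera call. They do not tell look-alikes from the thing itself.
- boxes_of(picture, label): "box" ([left, top, width, height] in pixels, round what is visible of it).
- cut_out(picture, label): "region" (420x560 bool, what is visible of it) and "box" ([left, top, width, height] in pixels, round what is visible of it).
- place_of(picture, label): "centre" ([column, row] in pixels: a listed point, or the origin of a listed thing).
The state is a dict: "time": time; "q": joint angles; "joint_velocities": joint speeds; "joint_torque": joint torques, N m; "tcp_pos": TCP position; "ee_rot": TCP orientation; "contact_force": force on the tool from outside, world axes, zero at the start; "wrist_torque": the same for the moment, N m; "opening": finger opening in m.
Only numpy, scipy, OpenCV 4.12 (cv2) and the standard library are available. Lean on these libraries where they do the work, as an engineer would, in place of code of your own. Each camera call takes 0.05 s, during which the arm holds its last target. There are 200 camera calls.

## Working session

There is one attempt and no reset: what is moved stays moved. The work goes in short steps, Python scripts to look and compute and a shell command to move; the robot and the scene stay as the last step left them, time stands still between calls to the robot, and variables do not carry over. Pictures are saved under pics/ and viewed, about 8 in all and at most 12, crops included, and the job is handed in when it is done.

```bash
mkdir -p pics; cat > h.py <<'E'
import numpy as np, cv2
from workcell import env, snapshot, boxes_of, cut_out, place_of
from scipy.spatial.transform import Rotation as Ro
def cam(s):
    f=210/np.tan(np.radians(s["fovy"])/2); return f
def pose(s,o=None):
    if "R" in s: return np.array(s["R"]),np.array(s["t"])
    o=o or env.observe(); T=np.eye(4); T[:3,:3]=Ro.from_quat(o["ee_rot"]).as_matrix(); T[:3,3]=o["tcp_pos"]
    M=np.linalg.inv(T@np.array(s["hand_eye"])); return M[:3,:3],M[:3,3]
def at_z(s,px,z,o=None):
    R,t=pose(s,o); f=cam(s); d=R.T@np.array([(px[0]-s["cx"])/f,(px[1]-s["cy"])/f,1.]); c=-R.T@t
    return c+d*(z-c[2])/d[2]
def proj(s,X,o=None):
    R,t=pose(s,o); p=R@np.array(X)+t; return p[:2]/p[2]*cam(s)+[s["cx"],s["cy"]]
def save(s,n): cv2.imwrite("pics/"+n+".png",cv2.cvtColor(s["img"],cv2.COLOR_RGB2BGR))
E
cat > a.py <<'E'
from h import *
o=env.observe(); print(o["time"],o["tcp_pos"],Ro.from_quat(o["ee_rot"]).as_matrix().round(3).tolist(),o["opening"])
Z=dict(rail=0,lock_knob=.1,knob_mid=.1135,lamp_grip=.222,lamp_hinge=.19,light_plate=0,slide_tray=0,eyepiece_cap=0,petri_dish=0,slide_box=0)
S={n:snapshot(n) for n in("top","scene")}
for k,s in S.items():
    save(s,k+"1"); print(k,s["fovy"],(-np.array(s["R"]).T@s["t"]).round(3))
    for n,z in Z.items():
        for r in place_of(s,n)[:3]: print(k,n,np.round(r["p"],2),np.round(r["centre"]),at_z(s,r["centre"],z).round(4))
cv2.imwrite("pics/both.png",cv2.resize(np.vstack([cv2.imread("pics/top1.png"),cv2.imread("pics/scene1.png")]),None,fx=.71,fy=.71))
E
python3 a.py
```

```text
0.0 [ 0.14827621 -0.5810056   0.20737255] [[0.969, -0.001, -0.247], [0.247, 0.002, 0.969], [-0.0, -1.0, 0.002]] 0.08565742105983458
top 54.332921224369024 [ 0.507 -0.037  0.966]
top rail 0.61 [272. 241.] [ 0.5439 -0.0039  0.    ]
top lock_knob 0.58 [268. 241.] [0.5404 0.003  0.1   ]
top knob_mid 0.54 [269. 239.] [ 0.5435 -0.0011  0.1135]
top lamp_hinge 0.82 [256. 129.] [0.7537 0.026  0.19  ]
top lamp_hinge 0.46 [169. 249.] [0.5171 0.1852 0.19  ]
top light_plate 0.9 [362. 151.] [ 0.7656 -0.2153  0.    ]
top light_plate 0.74 [374. 235.] [ 0.5626 -0.2439  0.    ]
top light_plate 0.62 [432. 247.] [ 0.5383 -0.3785  0.    ]
top slide_tray 0.68 [172. 248.] [0.5217 0.2334 0.    ]
top slide_tray 0.61 [254. 134.] [0.8022 0.0466 0.    ]
top eyepiece_cap 0.72 [171. 251.] [0.5153 0.2343 0.    ]
top eyepiece_cap 0.53 [332. 288.] [ 0.4368 -0.1459  0.    ]
top petri_dish 0.86 [225. 285.] [0.4381 0.1041 0.    ]
top slide_box 0.75 [280. 295.] [ 0.4189 -0.0242  0.    ]
top slide_box 0.55 [334. 288.] [ 0.4369 -0.151   0.    ]
scene 50.883450330254725 [ 1.025 -0.127  0.88 ]
scene rail 0.85 [287. 234.] [ 0.5381 -0.0055  0.    ]
scene lock_knob 0.67 [289. 210.] [ 0.5362 -0.0035  0.1   ]
scene knob_mid 0.46 [288. 208.] [ 0.5397 -0.0055  0.1135]
scene lamp_grip 0.9 [304. 174.] [0.5391 0.0208 0.222 ]
scene lamp_hinge 0.79 [332. 279.] [0.7407 0.026  0.19  ]
scene light_plate 0.9 [186. 262.] [ 0.5674 -0.238   0.    ]
scene light_plate 0.68 [122. 262.] [ 0.5418 -0.3742  0.    ]
scene light_plate 0.61 [202. 354.] [ 0.7721 -0.2197  0.    ]
scene slide_tray 0.7 [385. 213.] [0.5212 0.2344 0.    ]
scene eyepiece_cap 0.58 [219. 210.] [ 0.4432 -0.1505  0.    ]
scene petri_dish 0.55 [324. 192.] [0.4359 0.1064 0.    ]
scene slide_box 0.56 [271. 198.] [ 0.4336 -0.0227  0.    ]
```

View pics/both.png

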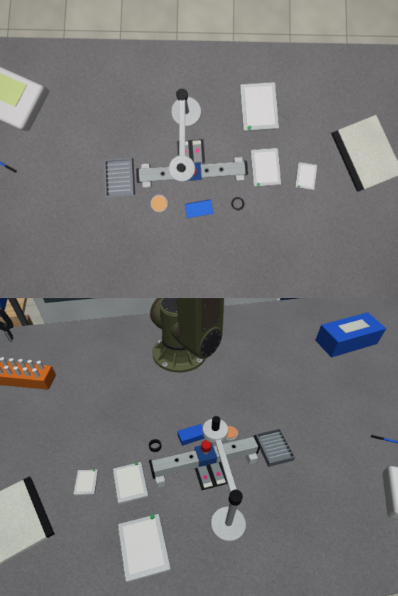

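The view shows the rail lying along world y with the sleeve and lamp in the middle, and the tray on the +y side at top-view pixel (172,248). There are three plates, all on the -y side: (374,235), (362,151, larger) and (432,247, smaller). The first is on the rail axis, 240 mm from the centre, so the slide goes towards -y and the lamp should swing to +y. Next I'll move above the lamp peg.

```bash
python3 -m pendant '[{"claw":-1,"travel":[3.3,-0.7,3.0],"delta_rot":[0,0,0]},{"claw":-1,"travel":[3.3,-0.7,3.0],"delta_rot":[0,0,0]},{"claw":-1,"travel":[3.3,-0.7,3.0],"delta_rot":[0,0,0]},{"claw":-1,"travel":[3.3,-0.7,3.0],"delta_rot":[0,0,0]},{"claw":-1,"travel":[3.3,-0.7,3.0],"delta_rot":[0,0,0]},{"claw":-1,"travel":[3.3,-0.7,3.0],"delta_rot":[0,0,0]},{"claw":-1,"travel":[3.3,-0.7,3.0],"delta_rot":[0,0,0]},{"claw":-1,"travel":[3.3,-0.7,3.0],"delta_rot":[0,0,0]},{"claw":-1,"travel":[3.3,-0.7,3.0],"delta_rot":[0,0,0]},{"claw":-1,"travel":[3.3,-0.7,3.0],"delta_rot":[0,0,0]},{"claw":-1,"travel":[3.3,-0.7,3.0],"delta_rot":[0,0,0]},{"claw":-1,"travel":[3.3,-0.7,3.0],"delta_rot":[0,0,0]},{"claw":-1,"travel":[3.3,-0.7,3.0],"delta_rot":[0,0,0]},{"claw":-1,"travel":[3.3,-0.7,3.0],"delta_rot":[0,0,0]},{"claw":-1,"travel":[0,0,0],"delta_rot":[0,4.5,0]},{"claw":-1,"travel":[0,0,0],"delta_rot":[0,4.5,0]},{"claw":-1,"travel":[0,0,0],"delta_rot":[0,0,0]}]' 20
cat > b.py <<'E'
from h import *
import sys
n=sys.argv[1]
o=env.observe(); print(o["time"],o["tcp_pos"].round(4) if hasattr(o["tcp_pos"],"round") else o["tcp_pos"],Ro.from_quat(o["ee_rot"]).as_matrix().round(3).tolist(),o["opening"],o["contact_force"])
s=snapshot("wrist"); R,t=pose(s,o); print("cam",(-R.T@t).round(3),R[2].round(2))
for k,z in dict(lamp_grip=.222,lamp_hinge=.19,knob_mid=.1135,lock_knob=.1,rail=0).items():
    for r in place_of(s,k)[:2]: print(k,np.round(r["p"],2),np.round(r["centre"]),at_z(s,r["centre"],z,o).round(4))
save(s,n)
E
python3 b.py w1
```

```text
time: 3.22
tcp_pos: [0.4922, -0.0601, 0.3064]
ee_rot: [-0.706, -0.033, 0.033, 0.706]
contact_force: [-0.3, 0.6, 0.4]
opening: 0.0854
3.225 [ 0.4922 -0.0601  0.3064] [[0.996, 0.0, -0.093], [0.093, 0.0, 0.996], [0.0, -1.0, 0.0]] 0.08544231334241628 [-0.28163108  0.63757322  0.40402897]
cam [ 0.408 -0.069  0.471] [ 0.32  0.03 -0.95]
lamp_grip 0.64 [356. 269.] [0.5442 0.0194 0.222 ]
knob_mid 0.67 [317. 224.] [ 0.5432 -0.0043  0.1135]
lock_knob 0.9 [322. 219.] [0.5412 0.0037 0.1   ]
lock_knob 0.45 [383. 139.] [0.432  0.0632 0.1   ]
rail 0.63 [311. 195.] [ 5.37e-01 -4.00e-04  0.00e+00]
```

View pics/w1.png

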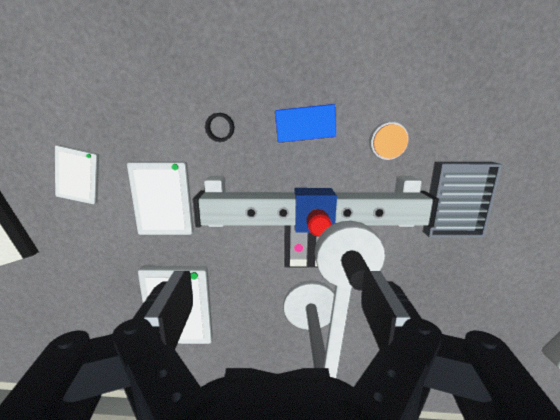

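Wrist view: the peg is at (352,262), which puts it at about (0.543, 0.019), in agreement with the scene camera. The red knob under it is at (318,224), and the mid plate at (160,198) lies on the rail axis. I'll grip the peg.

```bash
python3 -m pendant '[{"claw":-1,"travel":[2.8,0,3.7],"delta_rot":[0,0,0]},{"claw":-1,"travel":[2.8,0,3.7],"delta_rot":[0,0,0]},{"claw":-1,"travel":[0,0,0],"delta_rot":[0,0,0]},{"claw":-1,"travel":[0,3.1,0],"delta_rot":[0,0,0]},{"claw":-1,"travel":[0,3.1,0],"delta_rot":[0,0,0]},{"claw":-1,"travel":[0,3.0,0],"delta_rot":[0,0,0]},{"claw":0.6,"travel":[0,0,0],"delta_rot":[0,0,0]},{"claw":1,"travel":[0,0,0],"delta_rot":[0,0,0]},{"claw":1,"travel":[0,0,0],"delta_rot":[0,0,0]},{"claw":1,"travel":[0,0,0],"delta_rot":[0,0,0]},{"claw":1,"travel":[0,0,0],"delta_rot":[0,0,0]},{"claw":1,"travel":[0,0,0],"delta_rot":[0,0,0]}]' 20
```

```text
time: 5.03
tcp_pos: [0.5416, 0.0187, 0.2159]
ee_rot: [-0.706, -0.034, 0.032, 0.706]
contact_force: [0.1, 0.4, 5.4]
opening: 0.02
```

```bash
python3 -m pendant '[{"claw":1,"travel":[0,0,2.4],"delta_rot":[0,0,0]},{"claw":1,"travel":[0.3,0,2.4],"delta_rot":[0,0,0]},{"claw":1,"travel":[0.6,0,2.3],"delta_rot":[0,0,0]},{"claw":1,"travel":[0.8,0,2.2],"delta_rot":[0,0,0]},{"claw":1,"travel":[1.1,0,2.1],"delta_rot":[0,0,0]},{"claw":1,"travel":[1.4,0,2.0],"delta_rot":[0,0,0]},{"claw":1,"travel":[1.6,0,1.8],"delta_rot":[0,0,0]},{"claw":1,"travel":[1.8,0,1.6],"delta_rot":[0,0,0]},{"claw":1,"travel":[0,0,0],"delta_rot":[0,0,0]},{"claw":1,"travel":[0,0,0],"delta_rot":[0,0,0]},{"claw":1,"travel":[0,0,0],"delta_rot":[0,0,0]}]' 20
python3 -m pendant '[{"claw":-0.2,"travel":[0,0,0],"delta_rot":[0,0,0]},{"claw":-0.2,"travel":[0,0,0],"delta_rot":[0,0,0]},{"claw":-0.2,"travel":[0,0,0],"delta_rot":[0,0,0]},{"claw":-0.2,"travel":[0,-4,0],"delta_rot":[0,0,0]},{"claw":-1,"travel":[0,-5,0],"delta_rot":[0,0,0]},{"claw":-1,"travel":[-2.4,0,-4.7],"delta_rot":[0,0,0]},{"claw":-1,"travel":[-2.5,0,-4.7],"delta_rot":[0,0,0]},{"claw":-1,"travel":[-2.5,0,-4.7],"delta_rot":[0,0,0]},{"claw":-1,"travel":[-2.5,0,-4.7],"delta_rot":[0,0,0]},{"claw":-1,"travel":[0,0,0],"delta_rot":[0,0,0]},{"claw":-1,"travel":[0,0,0],"delta_rot":[0,0,0]}]' 20
python3 b.py w2
python3 - <<'E'
from h import *
S=[snapshot(n) for n in("scene","top")]
for s in S:
    for k,z in dict(knob_mid=.1135,lamp_grip=.222,lamp_hinge=.19,lock_knob=.1).items():
        for r in place_of(s,k)[:2]: print(k,np.round(r["p"],2),at_z(s,r["centre"],z).round(4))
    m=cut_out(s,"lock_knob")
    for r in m[:1]: print("cut",r["p"],r["box"])
E
```

```text
time: 6.4
tcp_pos: [0.601, 0.1926, 0.2148]
ee_rot: [-0.706, -0.033, 0.033, 0.706]
contact_force: [-0.6, -0.4, -0.0]
opening: -0.0003
time: 7.78
tcp_pos: [0.52, -0.0033, 0.3045]
ee_rot: [-0.706, -0.033, 0.032, 0.707]
contact_force: [0.9, 0.1, -1.3]
opening: 0.0852
7.775 [ 0.52   -0.0033  0.3045] [[0.996, 0.0, -0.092], [0.092, 0.001, 0.996], [0.0, -1.0, 0.001]] 0.08519202515662787 [ 0.86231554  0.12594508 -1.34055133]
cam [ 0.436 -0.012  0.469] [ 0.33  0.03 -0.95]
lamp_grip 0.72 [452. 325.] [0.6254 0.1832 0.222 ]
lamp_hinge 0.7 [272. 104.] [ 0.4332 -0.0166  0.19  ]
lamp_hinge 0.58 [282. 377.] [0.7454 0.0227 0.19  ]
knob_mid 0.79 [279. 198.] [0.5409 0.0008 0.1135]
lock_knob 0.82 [277. 193.] [ 0.5388 -0.0021  0.1   ]
lock_knob 0.48 [181. 105.] [ 0.443 -0.123  0.1  ]
rail 0.7 [277. 177.] [ 0.5394 -0.0024  0.    ]
knob_mid 0.72 [ 0.5324 -0.0006  0.1135]
lamp_grip 0.81 [0.6199 0.1834 0.222 ]
lamp_hinge 0.86 [0.7446 0.0248 0.19  ]
lock_knob 0.62 [ 0.5406 -0.0072  0.1   ]
lock_knob 0.24 [0.5011 0.0817 0.1   ]
cut 0.73 [284.7, 198.9, 10.9, 19.6]
knob_mid 0.68 [ 0.5522 -0.2165  0.1135]
lamp_grip 0.6 [0.6226 0.1823 0.222 ]
lamp_hinge 0.88 [0.7427 0.0284 0.19  ]
```

View pics/w2.png

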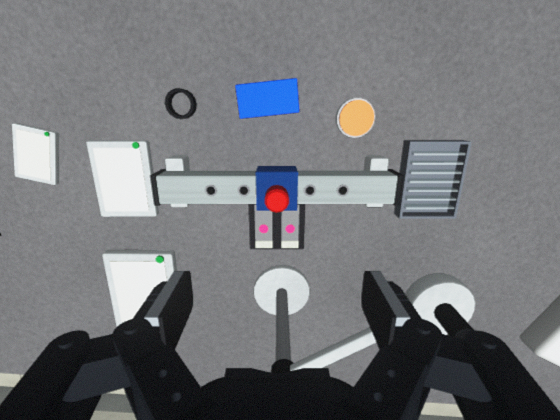

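The lamp is clear at about -1.0 rad, with the peg at (0.623, 0.183). The knob shows at pixel (277,199) and its estimates cluster round (0.540, -0.001). I'll go lower and re-measure.

```bash
python3 -m pendant '[{"claw":-1,"travel":[1,4,0],"delta_rot":[0,0,0]},{"claw":-1,"travel":[1,4,0],"delta_rot":[0,0,0]},{"claw":-1,"travel":[0,0,0],"delta_rot":[0,0,0]},{"claw":-1,"travel":[0,0,0],"delta_rot":[0,0,0]}]' 20
cat > c.py <<'E'
from h import *
import sys
from scipy.optimize import least_squares
o=env.observe(); s=snapshot("wrist"); save(s,sys.argv[1])
m=cv2.inRange(cv2.cvtColor(s["img"],cv2.COLOR_RGB2HSV),(0,150,60),(8,255,255))|cv2.inRange(cv2.cvtColor(s["img"],cv2.COLOR_RGB2HSV),(172,150,60),(180,255,255))
n,l,st,c=cv2.connectedComponentsWithStats(m); i=1+st[1:,4].argmax(); print(o["time"],o["tcp_pos"],o["opening"],o["contact_force"],st[i],c[i])
h=np.linspace(0,2*np.pi,40); ring=np.c_[.015*np.cos(h),.015*np.sin(h)]
def hull(p):
    q=[proj(s,[p[0]+a,p[1]+b,p[2]+dz],o) for a,b in ring for dz in(0,.027)]
    q=np.array(q); return np.r_[q.min(0),q.max(0)]
x,y,w,hh=st[i,:4]; obs=np.array([x-.0,y-.0,x+w,y+hh])
for z in(.1,):
    r=least_squares(lambda p:hull([p[0],p[1],z])-obs,[.54,0],x_scale=.01,diff_step=1e-3); print("knob",z,r.x.round(4),r.fun.round(1))
r=least_squares(lambda p:hull(p)-obs,[.54,0.01,.1],x_scale=.01,diff_step=1e-3); print("free z",r.x.round(4),r.fun.round(1))
E
python3 c.py w3
```

```text
time: 9.18
tcp_pos: [0.5403, -0.0018, 0.2265]
ee_rot: [0.707, 0.034, -0.032, -0.706]
contact_force: [-0.4, -0.3, 1.0]
opening: 0.0855
9.175 [ 0.54033803 -0.00182554  0.22653154] 0.08545448515231828 [-0.41587163 -0.26144561  0.97800126] [262 184  31  35 843] [276.86714116 201.3262159 ]
knob 0.1 [ 0.5416 -0.0019] [-0.6 -1.4  0.6  1.4]
free z [ 0.5468 -0.0014  0.0833] [ 0.3 -0.3 -0.3  0.3]
```

```bash
python3 -m pendant '[{"claw":-1,"travel":[0.2,4.4,0],"delta_rot":[0,0,0]},{"claw":-1,"travel":[0,4.4,0],"delta_rot":[0,0,0]},{"claw":-1,"travel":[0,4.4,0],"delta_rot":[0,0,0]},{"claw":-1,"travel":[0,0,0],"delta_rot":[0,0,0]},{"claw":1,"travel":[0,0,0],"delta_rot":[0,0,0]},{"claw":1,"travel":[0,0,0],"delta_rot":[0,0,0]},{"claw":1,"travel":[0,0,0],"delta_rot":[0,0,0]},{"claw":1,"travel":[0,0,0],"delta_rot":[0,0,0]},{"claw":1,"travel":[0,0,0],"delta_rot":[0,0,0]},{"claw":1,"travel":[0,0,0],"delta_rot":[0,0,0]}]' 60
python3 c.py w4
```

```text
time: 10.48
tcp_pos: [0.5427, -0.0013, 0.0944]
ee_rot: [-0.706, -0.034, 0.032, 0.706]
contact_force: [-0.9, -0.1, 5.1]
opening: 0.0263
10.475 [ 0.54274837 -0.00126853  0.09439757] 0.02628811433514398 [-0.91425722 -0.07703917  5.11691974] [ 251  235   53   67 2914] [276.90013727 268.35998627]
knob 0.1 [ 0.5411 -0.002 ] [-3.  -2.9  3.   3.1]
free z [ 0.5491 -0.0012  0.0861] [-0.2  0.2  0.2 -0.2]
```

View pics/w4.png

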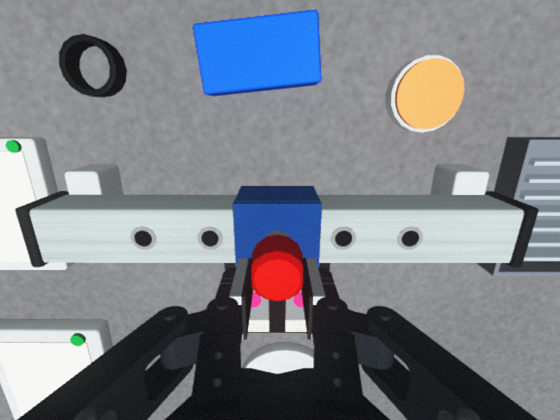

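```bash
python3 - <<'E'
from h import *
o=env.observe(); s=snapshot("wrist"); im=s["img"][180:360,180:380].copy(); im=cv2.resize(im,None,fx=4,fy=3.3*4/3.3)
T=Ro.from_quat(o["ee_rot"]).as_matrix(); p=np.array(o["tcp_pos"])
def d(X,c): q=(proj(s,X,o)-[180,180])*4; cv2.circle(im,tuple(int(v) for v in q),3,c,-1)
for sg in(-1,1):
  for x in(-.011,.011):
    for y in(-.03,-.019,-.004): d(p+T@[x,y,sg*.0135],(0,255,0))
for x0,c in((.542,(255,255,0)),(.549,(255,0,255))):
  for a in np.linspace(0,6.28,16): d([x0+.015*np.cos(a),-.0015+.015*np.sin(a),.127],c)
cv2.imwrite("pics/w5.png",cv2.cvtColor(im[:600],cv2.COLOR_RGB2BGR))
E
```

```text
(no output)
```

View pics/w5.png

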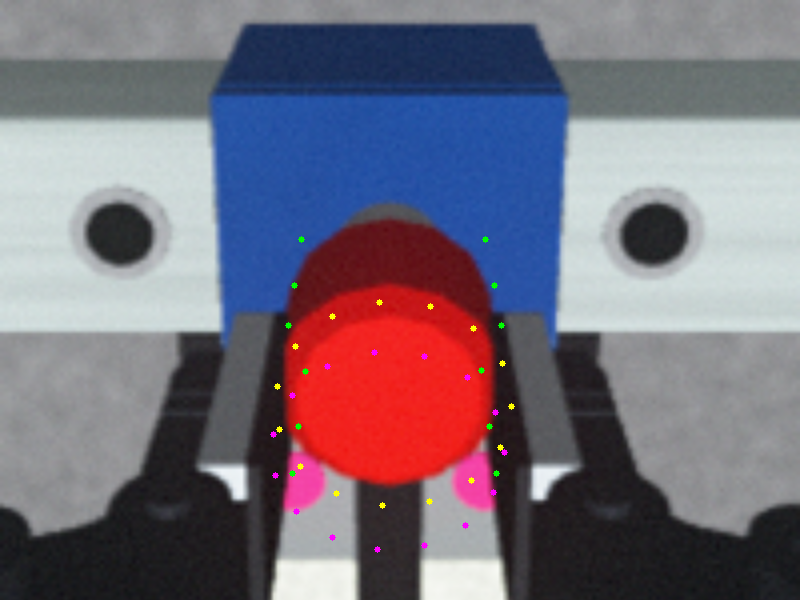

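```bash
python3 - <<'E'
from h import *
o=env.observe(); s=snapshot("wrist"); print({k:np.round(v,4).tolist() for k,v in s.items() if k!="img" and not np.isscalar(v)},{k:v for k,v in s.items() if np.isscalar(v)})
H=[at_z(s,p,.075,o) for p in((143,238.5),(210,238.3),(343.3,238.3),(410,239))]
print(np.round(H,4).tolist(),[np.linalg.norm(a-b).round(4) for a,b in zip(H,H[1:])],np.mean(H,0))
t=snapshot("top"); 
for c in (t,snapshot("scene")):
  g=c["img"]; m=cv2.inRange(cv2.cvtColor(g,cv2.COLOR_RGB2HSV),(0,150,60),(8,255,255))
  n,l,st,ce=cv2.connectedComponentsWithStats(m)
  for i in range(1,n):
    if st[i,4]>15: print(st[i],ce[i].round(1),at_z(c,ce[i],.12).round(4))
u=t["img"][190:290,200:350]; cv2.imwrite("pics/t5.png",cv2.cvtColor(cv2.resize(u,None,fx=5,fy=5,interpolation=cv2.INTER_CUBIC),cv2.COLOR_RGB2BGR))
E
```

```text
{'hand_eye': [[-0.0002, 0.9453, 0.3262, -0.0842], [-0.0009, -0.3262, 0.9453, -0.1645], [1.0, -0.0001, 0.0009, -0.0011], [0.0, 0.0, 0.0, 1.0]]} {'fovy': 70.21549226544435, 'cx': 276.79231941643604, 'cy': 211.28221331372583, 'shot': 10}
[[0.5499, -0.0919, 0.075], [0.5456, -0.0471, 0.075], [0.5373, 0.0422, 0.075], [0.5336, 0.087, 0.075]] [np.float64(0.045), np.float64(0.0896), np.float64(0.045)] [ 0.54158693 -0.002442    0.075     ]
[285 200  13  17 168] [290.8 207.8] [ 0.5441 -0.0018  0.12  ]
```

View pics/t5.png

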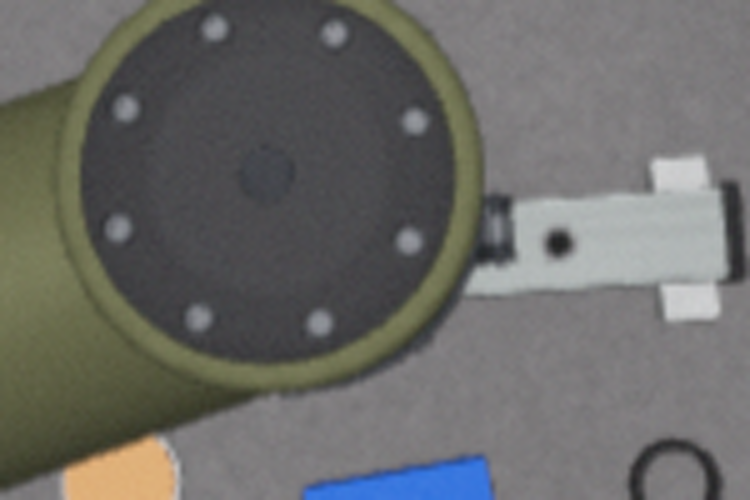

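The hole spacing measures 45.0 mm and the rail centre comes out at (0.5416, -0.0024), so the calibration is good and the grip is centred to within about 1 mm. Now I'll pull the knob up.

```bash
python3 -m pendant '[{"claw":1,"travel":[0,-0.5,0],"delta_rot":[0,0,0]},{"claw":1,"travel":[0,-0.5,0],"delta_rot":[0,0,0]},{"claw":1,"travel":[0,-0.5,0],"delta_rot":[0,0,0]},{"claw":1,"travel":[0,0,0],"delta_rot":[0,0,0]},{"claw":1,"travel":[0,0,0],"delta_rot":[0,0,0]},{"claw":1,"travel":[0,0,0],"delta_rot":[0,0,0]}]' 60; python3 c.py w6
```

```text
time: 11.48
tcp_pos: [0.5422, -0.0011, 0.1057]
ee_rot: [-0.706, -0.032, 0.033, 0.707]
contact_force: [7.0, -1.0, -10.0]
opening: 0.0265
11.475 [ 0.54219158 -0.0011189   0.1057287 ] 0.026460047786279316 [  7.01060405  -0.99709631 -10.02876348] [ 251  236   53   66 2886] [276.78170478 269.07553708]
knob 0.1 [ 0.5475 -0.0012] [-0.7 -0.8  0.7  0.9]
free z [ 0.5497 -0.001   0.0962] [ 0. -0. -0.  0.]
```

```bash
python3 -m pendant '[{"claw":1,"travel":[0,-0.5,0],"delta_rot":[0,0,0]},{"claw":1,"travel":[0,0,0],"delta_rot":[0,0,0]},{"claw":1,"travel":[0,0,0],"delta_rot":[0,0,0]}]' 60; python3 c.py w7
```

```text
time: 11.9
tcp_pos: [0.5421, -0.001, 0.1102]
ee_rot: [-0.706, -0.032, 0.033, 0.707]
contact_force: [8.0, -1.0, -11.2]
opening: 0.0262
11.9 [ 0.54211483 -0.00102804  0.11024361] 0.026222302556618983 [  7.95294758  -0.96758687 -11.23360914] [ 251  236   53   66 2881] [276.76397084 269.19993058]
knob 0.1 [ 0.55   -0.0009] [ 0.1  0.1 -0.1 -0.1]
free z [ 0.5496 -0.0009  0.1007] [ 0. -0. -0.  0.]
```

```bash
python3 -m pendant '[{"claw":1,"travel":[0,0,-0.5],"delta_rot":[0,0,0]},{"claw":1,"travel":[0,0,-1],"delta_rot":[0,0,0]},{"claw":1,"travel":[0,0,-1],"delta_rot":[0,0,0]},{"claw":1,"travel":[0,0,-1],"delta_rot":[0,0,0]},{"claw":1,"travel":[0,0,-1],"delta_rot":[0,0,0]},{"claw":1,"travel":[0,0,0],"delta_rot":[0,0,0]},{"claw":1,"travel":[0,0,0],"delta_rot":[0,0,0]},{"claw":1,"travel":[0,0,0],"delta_rot":[0,0,0]}]' 60; python3 c.py w8
cat > d.py <<'E'
from h import *
o=env.observe(); c,y=np.cos(.092),np.sin(.092); d=np.array(o["tcp_pos"])[:2]-[.5416,-.0024]
print("tcp in rail x,y mm",(1e3*np.array([d[0]*c+d[1]*y,-d[0]*y+d[1]*c])).round(1),"z",o["tcp_pos"][2])
E
python3 d.py
```

```text
time: 12.95
tcp_pos: [0.5463, -0.0457, 0.1101]
ee_rot: [-0.706, -0.032, 0.033, 0.707]
contact_force: [8.5, -2.2, -11.7]
opening: 0.0263
12.95 [ 0.54627336 -0.04570955  0.11010475] 0.026253330125672002 [  8.53093722  -2.22419906 -11.7452235 ] [ 251  236   53   66 2880] [276.8     269.10625]
knob 0.1 [ 0.5541 -0.0456] [ 0.1  0.1 -0.1 -0.1]
free z [ 0.5538 -0.0456  0.1006] [ 0. -0. -0.  0.]
tcp in rail x,y mm [  0.7 -43.5] z 0.11010858923357647
```

```bash
python3 -m pendant '[{"claw":1,"travel":[0,0,-0.14],"delta_rot":[0,0,0]},{"claw":1,"travel":[0,0,0],"delta_rot":[0,0,0]},{"claw":1,"travel":[0,0.5,0],"delta_rot":[0,0,0]},{"claw":1,"travel":[0,0.5,0],"delta_rot":[0,0,0]},{"claw":1,"travel":[0,0.5,0],"delta_rot":[0,0,0]},{"claw":1,"travel":[0,0.5,0],"delta_rot":[0,0,0]},{"claw":1,"travel":[0,0,0],"delta_rot":[0,0,0]},{"claw":1,"travel":[0,0,0],"delta_rot":[0,0,0]}]' 60; python3 c.py w9; python3 d.py
```

```text
time: 14.0
tcp_pos: [0.547, -0.0476, 0.0945]
ee_rot: [0.706, 0.034, -0.032, -0.706]
contact_force: [-0.4, 0.6, 5.7]
opening: 0.0262
14.0 [ 0.54699773 -0.04757351  0.09445047] 0.02617919573524107 [-0.40350971  0.62363713  5.72950174] [ 251  235   53   67 2905] [276.91462995 268.42203098]
knob 0.1 [ 0.5454 -0.0483] [-3.  -2.9  3.   3.1]
free z [ 0.5534 -0.0475  0.0862] [-0.2  0.2  0.2 -0.2]
tcp in rail x,y mm [  1.2 -45.5] z 0.09445627046629804
```

View pics/w9.png

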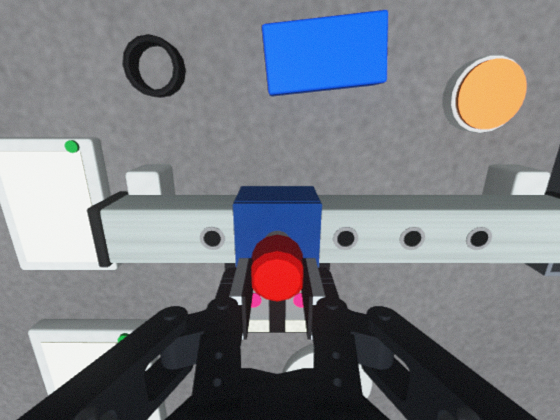

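TCP height (0.0945), knob pixel row (268.4) and vertical force all match the pinned start values. The sleeve sits between holes -90 at (212,238) and 0 at (345,238). I'll check the lamp and then hand in.

```bash
python3 - <<'E'
from h import *
s=snapshot("scene")
for k,z in dict(lamp_grip=.222,lamp_hinge=.19,eyepiece_cap=0,petri_dish=0,slide_box=0).items():
    for r in place_of(s,k)[:1]: print(k,np.round(r["p"],2),at_z(s,r["centre"],z).round(4))
g=place_of(s,"lamp_grip"); ok=g and np.linalg.norm(at_z(s,g[0]["centre"],.222)[:2]-[.622,.183])<.02
print(ok)
if ok: print(env.hand_in())
E
```

```text
lamp_grip 0.85 [0.6148 0.1878 0.222 ]
lamp_hinge 0.75 [ 0.6023 -0.0544  0.19  ]
eyepiece_cap 0.45 [ 0.4471 -0.1507  0.    ]
petri_dish 0.83 [0.4352 0.1106 0.    ]
slide_box 0.45 [ 0.4285 -0.0216  0.    ]
True
the job is handed in; nothing more can be done
None
```

The job is handed in, at about 14 s of the 48 s allowed. No verdict is reported, so what follows is from my own checks.

**What I did:**
- **Lamp:** I swung it to about -1.0 rad, on the tray side, and it stayed there.
- **Pin out:** I gripped the knob at 60 N and pulled it up about 15 mm.
- **Slide:** I moved the sleeve 45 mm towards rail -y, where the light plate lies, and lowered the pin into the next hole.
- **Finish:** I handed in with the knob still gripped.

**Last checks:**
- **Sleeve position:** the tool is at rail y = -45.5 mm, against the hole at -45 mm.
- **Pin home:** tool height is 94.5 mm against 94.4 mm in the pinned start grip, and the knob's pixel row in the wrist view matches too.
- **Loose things:** the cap, dish and box read within about 5 mm of where they started, close to the networks' scatter.

**What did not go as planned or disagreed:**
- The lamp peg slipped out of the fingers near the end of the swing, but the lamp was already well clear.
- The last lamp_hinge detection was clearly wrong, at (0.602, -0.054), so I relied on the lamp_grip reading for the lamp's position.
- I did not check the light plate's size in an enlarged crop. I chose it because it lies on the rail axis 240 mm from the centre. All three plates are on the -y side, so the slide direction would be the same whichever was meant.

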